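# Line up reagent bottles by height

## Task

Line up the four bottles that stand in a line with the beaker behind the grey strip onto its four coasters in order of height: the tallest next to the steel end stop, the shortest at the far end of the row. Stand each upright in the middle of its coaster without ever tipping one over, let go of it, and leave the glass beaker where it is.

Things in the scene. Friction and masses are not known exactly. Their poses are not given: they have to be found in the camera images.
- tallest_mid (a point): Centre (half-way up, on the axis) of the tallest bottle: brown glass, black screw cap; 135 mm high, body 60 mm across up to 102 mm height, then a cap and neck 36 mm across from 102 to 135 mm (best gripped there). Its z axis points up. Stands loose on the worktop at the start, in the uneven line of five things behind the grey strip, beyond it as seen from the robot. Weighs under 0.3 kg.
- second_mid (a point): Centre (half-way up, on the axis) of the second tallest bottle: brown glass, ochre metal cap; 109 mm high, body 55 mm across up to 83 mm height, then a cap and neck 36 mm across from 83 to 109 mm (best gripped there). Its z axis points up. Stands loose on the worktop at the start, in the uneven line of five things behind the grey strip, beyond it as seen from the robot. Weighs under 0.3 kg.
- third_mid (a point): Centre (half-way up, on the axis) of the third tallest bottle: white plastic, green cap; 89 mm high, 38 mm across, round; grip body or cap. Its z axis points up. Stands loose on the worktop at the start, in the uneven line of five things behind the grey strip, beyond it as seen from the robot. Weighs under 0.3 kg.
- shortest_mid (a point): Centre (half-way up, on the axis) of the shortest bottle: white plastic, blue cap; 63 mm high, 30 mm across, round; grip body or cap. Its z axis points up. Stands loose on the worktop at the start, in the uneven line of five things behind the grey strip, beyond it as seen from the robot. Weighs under 0.3 kg.
- beaker_mid (a point): Centre (half-way up) of the small clear glass beaker, 46 mm across, 60 mm high, empty and loose, standing in the same line as the bottles. It is to stay where it is. The five things stand 80 to 150 mm apart; a marker pen lies in front of them, and a wall shelf overhangs 0.06 to 0.1 m beyond them, 0.6 m above the worktop, so lift them high only after drawing back from it.
- coaster_a: One of four identical flat round dark rubber coasters, 70 mm across, 4 mm thick, fixed in one straight row 90 mm apart on a 6 mm thick grey strip (84 x 470 mm, turned by up to 0.1 rad). The letter says nothing about its place. Origin: centre of its underside; top 4 mm above that (10 mm above the worktop). Nearer the robot stand fixed boxes up to 115 mm high.
- coaster_b: One of four identical flat round dark rubber coasters, 70 mm across, 4 mm thick, fixed in one straight row 90 mm apart on a 6 mm thick grey strip (84 x 470 mm, turned by up to 0.1 rad). The letter says nothing about its place. Origin: centre of its underside; top 4 mm above that (10 mm above the worktop). Nearer the robot stand fixed boxes up to 115 mm high.
- coaster_c: One of four identical flat round dark rubber coasters, 70 mm across, 4 mm thick, fixed in one straight row 90 mm apart on a 6 mm thick grey strip (84 x 470 mm, turned by up to 0.1 rad). The letter says nothing about its place. Origin: centre of its underside; top 4 mm above that (10 mm above the worktop). Nearer the robot stand fixed boxes up to 115 mm high.
- coaster_d: One of four identical flat round dark rubber coasters, 70 mm across, 4 mm thick, fixed in one straight row 90 mm apart on a 6 mm thick grey strip (84 x 470 mm, turned by up to 0.1 rad). The letter says nothing about its place. Origin: centre of its underside; top 4 mm above that (10 mm above the worktop). Nearer the robot stand fixed boxes up to 115 mm high.
- end_stop: Bare steel end stop, fixed on the strip at one end of the row of coasters, on their line: upright plate 74 mm wide across the strip, 5 mm thick, 64 mm high, on a foot 74 x 50 mm. Origin: centre of its underside. The nearest coaster's centre is 70 mm away, the next ones 160, 250 and 340 mm. It may be at either end; a white roll, 52 mm across, 50 mm high, is fixed on the strip at the other end.
Things that resemble listed ones, but are neither listed nor needed, are in the scene too. Leave any orange or turquoise look-alike of the part that bears tallest_mid alone.

How it is judged:
By the outcome, as a careful person would: the job done as asked, in the order asked, and still so for the second after the job is handed in, with the robot touching nothing.
It also fails if it takes over 104 s, if anything falls off the work surface, if the arm or the gripper's body presses on something with over 40 N, if the wrist force passes 120 N, or if a joint passes its speed limit or range.

## Robot

A 7-joint arm with a two-finger parallel gripper is mounted at the origin on a cart in front of the work surface, level with it; the furniture and walls round the work are solid. World frame = base frame: x ahead of the robot, y to its left, z up, the work surface at z = 0. Lengths are in m, angles in rad, forces in N, time in s.
With the tool pointing down it reaches from about 0.425 to 0.95 m from the base axis. Payload 4.7 kg.
Tool frame: the origin (TCP) lies midway between the tips of the shut fingers; the grasp point (between the pads) lies 19 mm behind it (tcp_to_grasp is the distance from the TCP to the grasp point, in m); z points along the fingers, y is the direction in which the jaws open and shut (so a half turn about z gives the same grasp; the last joint's range is limited). The gripper opens to 87 mm and grips with 3 to 60 N. Pads are 19 mm wide; open, the fingers measure 117 mm over their backs; the gripper's body (75 mm by 190 mm) begins 51 mm behind the grasp point.
Start: joints at [1.085, 0.469, -0.049, 1.532, 0.024, 1.141, -0.082], TCP at [0.298, -0.606, 0.2] pointing down, gripper open.
Joint ranges: [-2.59, 2.59], [-0.33, 1.99], [-1.39, 1.29], [0.1, 2.45], [-1.04, 4.18], [0.21, 1.99], [-2.66, 2.66]. Speed limits (rad/s): [2.57, 2.57, 3.14, 3.14, 3.14, 3.14, 3.14].

## Interface

Orientations are given as a rotation vector (axis times angle).
In Python, from workcell import state, get_image, sign_off, regions_of, tcp_to_grasp gives the robot as it stands.
- The arm moves only by the shell command python3 -m creep 'ROWS' [FORCE]. ROWS is JSON, a list that holds one entry, the list of rows, each a list of 7 numbers: the shift along the tool's x, y, z in cm, then the turn, a rotation vector about the tool's x, y, z in rad, then the finger opening in cm, from 0 to 8.7. In form: [[[tx, ty, tz, ax, ay, az, jaw], ...]]. A call has 1 to 8 rows; each row shifts and turns the pose as measured when the row begins, along the tool's axes as they then stand; what a row does not reach is not made up. A row lasts 1/10 s, in which the tool goes at most 50 mm and 8.59 degrees, less where a joint would pass 70% of its speed; a pose out of reach is approached as far as the arm can. A call is refused whole if a number of a shift passes 5 or a number of a turn 0.15, either way. A call with a gripper value outside its range is refused whole. The fingers move at their own pace and stop on an object; FORCE is the grip in N (left out, the last holds). Time passes only in rows, so rows that do not move let the fingers close. It gives the time, the measured TCP pose, the force and the opening at its end, in the units of the state.
- state(): the state, without advancing time (a new reading comes with each control period).
- get_image(name): name is "scene" or "top" or "wrist"; returns a dict with "pixels" (420x560x3 uint8, red, green, blue), "fov_y" (degrees; the focal length in pixels is half the picture's height over the tangent of half this angle, whatever the lens; pixels are square), "cx", "cy" (the principal point, pixels), "rvec" (rotation vector, rad) and "tvec" (3), from world to camera coordinates, as OpenCV has them; the wrist camera has in their place "T_tool_cam" (4x4, takes a point from camera to tool coordinates, whose origin is the TCP and whose axes are the flange's). Camera axes: x right, y down, z forward; pixel columns grow to the right and rows downward; lengths in m; the calibration is good to about 2 mm. A picture is of the moment at which its call begins: read the wrist's pose just before it. There is no depth.
- sign_off(): hands the job in, once; it reports no verdict.
Trained networks look in a picture, given as the dict that the camera call returned (one of the last four; its "shot" number tells which), for a name from the list of things; names that differ only in an ending like _2 or _b are one class to them, and where a whole thing is asked for, a point or a joint stands for the part that bears it (a point fixed in the world has none). Each returns a list of dicts, best first, with "p" (0 to 1); they miss things now and then, are a little off and sometimes report something else, mostly with a low value. They report only what shows in the picture. A call takes as long as a camera call. They do not tell look-alikes from the thing itself.
- regions_of(picture, label): "pixels" (420x560 bool, what is visible of it) and "xy" ([column, row] in pixels, amid what is visible of it).
The state is a dict: "t": time; "qpos": joint angles; "joint_vel": joint speeds; "joint_efforts": joint torques, N m; "ee_pos": TCP position; "eef_rot": TCP orientation; "wrist_force": force on the tool from outside, world axes, zero at the start; "torque": the same for the moment, N m; "grip_width": opening from 0.0 (shut) to 1.0 (fully open).
Only numpy, scipy, OpenCV 4.12 (cv2) and the standard library are available. Lean on these libraries where they do the work, as an engineer would, in place of code of your own. Each camera call takes 0.05 s, during which the arm holds its last target. There are 200 camera calls.

## Working session

There is one attempt and no reset: what is moved stays moved. The work goes in short steps, Python scripts to look and compute and a shell command to move; the robot and the scene stay as the last step left them, time stands still between calls to the robot, and variables do not carry over. Pictures are saved under pics/ and viewed, about 12 in all and at most 16, crops included, and the job is handed in when it is done.

```bash
mkdir -p pics; ls; cat > h.py <<'E'
import numpy as np, cv2
from workcell import *
def shot(n,f):
    g=get_image(n); cv2.imwrite('pics/'+f,cv2.cvtColor(g['pixels'],cv2.COLOR_RGB2BGR)); return g
def ray(g,xy):
    f=210/np.tan(np.radians(g['fov_y'])/2)
    d=np.array([(xy[0]-g['cx'])/f,(xy[1]-g['cy'])/f,1])
    if 'rvec' in g:
        R=cv2.Rodrigues(np.array(g['rvec'],float))[0]; t=np.array(g['tvec'],float)
        return -R.T@t, R.T@d
    s=g['st']; R=cv2.Rodrigues(np.array(s['eef_rot'],float))[0]; T=np.array(g['T_tool_cam'])
    return np.array(s['ee_pos'])+R@T[:3,3], R@T[:3,:3]@d
def at(g,xy,z):
    o,d=ray(g,xy); return o+d*(z-o[2])/d[2]
def tri(rs):
    A=0;b=0
    for o,d in rs:
        d=d/np.linalg.norm(d);P=np.eye(3)-np.outer(d,d);A=A+P;b=b+P@o
    return np.linalg.solve(A,b)
E
python3 - <<'E'
from h import *
np.set_printoptions(precision=3,suppress=True)
s=state();print(s['t'],s['ee_pos'],s['eef_rot'],s['grip_width'],tcp_to_grasp)
H=dict(tallest_mid=.0675,second_mid=.0545,third_mid=.0445,shortest_mid=.0315,beaker_mid=.03,coaster_a=.01,end_stop=.038)
for n in('top','scene'):
    g=shot(n,n+'.png'); print(n,g['fov_y'],g['cx'],g['cy'],ray(g,(280,210)),list(g))
    for k,h in H.items():
        for r in regions_of(g,k)[:6]:
            print(k,round(r['p'],2),np.round(r['xy'],0),at(g,r['xy'],h),r['pixels'].sum())
E
```

```text
pics
0.0 [ 0.297 -0.605  0.199] [-3.058 -0.711  0.001] 1.0000869249623705 0.0187
top 55.046168142379514 278.8692825196044 211.3207311634348 (array([0.282, 0.   , 1.11 ]), array([ 0.193, -0.023, -0.981])) ['pixels', 'fov_y', 'cx', 'cy', 'rvec', 'tvec', 'shot']
tallest_mid 0.93 [211. 164.] [0.611 0.163 0.068] 551
tallest_mid 0.65 [176. 268.] [0.33  0.238 0.068] 571
tallest_mid 0.62 [314. 268.] [ 0.337 -0.114  0.068] 497
tallest_mid 0.27 [248. 223.] [0.452 0.059 0.068] 498
second_mid 0.96 [343. 168.] [ 0.609 -0.194  0.054] 478
third_mid 0.52 [381. 176.] [ 0.592 -0.301  0.044] 256
shortest_mid 0.5 [260. 170.] [0.605 0.033 0.032] 275
beaker_mid 0.8 [256. 170.] [0.606 0.044 0.03 ] 284
coaster_a 0.85 [282. 219.] [ 0.472 -0.031  0.01 ] 504
coaster_a 0.62 [249. 222.] [0.462 0.06  0.01 ] 477
coaster_a 0.57 [184. 228.] [0.444 0.239 0.01 ] 514
coaster_a 0.53 [306. 221.] [ 0.469 -0.099  0.01 ] 483
end_stop 0.89 [304. 220.] [ 0.467 -0.089  0.038] 489
scene 54.80028771324293 284.34307444216694 210.51635283603676 (array([0.018, 0.536, 0.685]), array([ 0.504, -0.574, -0.646])) ['pixels', 'fov_y', 'cx', 'cy', 'rvec', 'tvec', 'shot']
tallest_mid 0.91 [264. 326.] [0.318 0.247 0.067] 1751
tallest_mid 0.9 [191. 234.] [0.6   0.173 0.068] 1268
second_mid 0.9 [295. 164.] [ 0.603 -0.202  0.054] 663
third_mid 0.56 [322. 153.] [ 0.588 -0.306  0.044] 326
third_mid 0.35 [191. 233.] [0.625 0.156 0.044] 1239
shortest_mid 0.79 [261. 194.] [ 0.608 -0.063  0.031] 286
beaker_mid 0.92 [235. 216.] [0.602 0.038 0.03 ] 463
beaker_mid 0.36 [275. 248.] [0.452 0.063 0.03 ] 565
coaster_a 0.77 [222. 303.] [0.447 0.234 0.01 ] 766
coaster_a 0.7 [298. 227.] [ 0.468 -0.044  0.01 ] 405
coaster_a 0.69 [277. 248.] [0.462 0.045 0.01 ] 462
coaster_a 0.64 [252. 276.] [0.449 0.145 0.01 ] 640
end_stop 0.76 [316. 206.] [ 0.461 -0.107  0.038] 736
```

View pics/top.png

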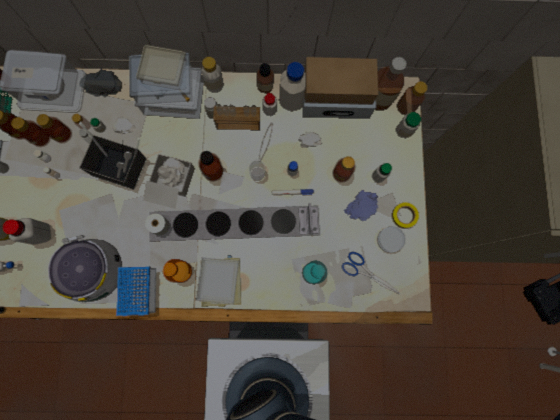

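View pics/scene.png

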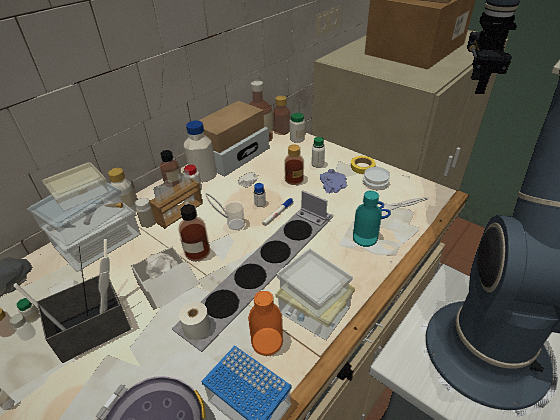

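The top view shows the brown bottle with the black cap at (210,165), the beaker at (258,172), the blue cap at (293,168), the ochre cap at (344,167) and the green cap at (384,173). The coasters are at (185,224), (218,222), (251,222) and (284,220). The end stop is at (309,219), on the right (−y), and the roll is on the left. The scene view agrees. The turquoise and orange bottles nearer the robot are look-alikes.

Next I lift and square the tool to the world axes, and refine the coaster row.

```bash
python3 -m creep '[[[0,0,-5,0,0,0.1,8.7],[0,0,-5,0,0,0.1,8.7],[0,0,-5,0,0,0.1,8.7],[0,0,-4,0,0,0.1,8.7],[0,0,0,0,0,0.06,8.7],[0,0,0,0,0,0,8.7]]]' 20
python3 - <<'E'
from h import *
np.set_printoptions(precision=4,suppress=True)
s=state();print(s['t'],s['ee_pos'],cv2.Rodrigues(np.array(s['eef_rot']))[0])
L={}
for n in('top','scene'):
    g=get_image(n);im=g['pixels']
    L[n]=[]
    for y,xx in((-.035,.47),(.055,.46),(.145,.453),(.235,.446)):
        # project guess, flood dark blob
        R=cv2.Rodrigues(np.array(g['rvec'],float))[0];p=R@np.array([xx,y,.01])+np.array(g['tvec'])
        f=210/np.tan(np.radians(g['fov_y'])/2);u=p[:2]/p[2]*f+[g['cx'],g['cy']]
        m=(im.max(2)<60).astype(np.uint8)
        nl,lab,st,c=cv2.connectedComponentsWithStats(m)
        l=lab[int(round(u[1])),int(round(u[0]))]
        if l==0: print('miss',u); continue
        q=at(g,c[l],.01);L[n].append(q);print(n,c[l],st[l],q)
E
```

```text
t: 1.4
ee_pos: [0.2972, -0.6051, 0.3951]
eef_rot: [-3.138, 0.034, 0.002]
wrist_force: [0.6, 0.0, -0.6]
grip_width: 0.998
1.4 [ 0.2972 -0.6051  0.3951] [[ 0.9998 -0.0215 -0.0015]
 [-0.0215 -0.9998  0.0033]
 [-0.0015 -0.0033 -1.    ]]
top [283.1078 220.8689] [271 209  25  25 473] [ 0.4682 -0.0345  0.01  ]
top [250.5309 222.2428] [238 210  26  25 486] [0.4626 0.0554 0.01  ]
top [217.9187 223.311 ] [206 211  25  26 492] [0.4578 0.145  0.01  ]
top [185.144 224.622] [173 212  25  26 500] [0.4525 0.2346 0.01  ]
scene [297.3783 229.7788] [284 220  28  21 452] [ 0.4631 -0.0334  0.01  ]
scene [275.0588 251.5522] [261 241  30  22 527] [0.458  0.0561 0.01  ]
scene [249.9491 276.0254] [235 264  32  25 629] [0.4529 0.1457 0.01  ]
scene [221.6838 303.6192] [205 290  34  29 759] [0.4478 0.2349 0.01  ]
```

```bash
python3 -m creep '[[[2.5,-4.4,0,0,0,-0.02,6],[2.5,-4.4,0,0,0,0,6],[2.5,-4.4,0,0,0,0,6],[2.5,-4.4,0,0,0,0,6],[2.5,-4.4,0,0,0,0,6],[2.5,-4.4,0,0,0,0,6],[2.5,-4.4,0,0,0,0,6],[2.5,-4.4,0,0,0,0,6]]]' >/dev/null;  python3 -m creep '[[[2.5,-4.4,0,0,0,0,6],[1,-4,0,0,0,0,6],[0,-4,0,0,0,0,6],[0,0,0,0,0,0,6],[0,0,0,0,0,0,6]]]'
cat >> h.py <<'E'
def wshot(f):
    s=state(); g=shot('wrist',f); g['st']=s; return g
E
python3 - <<'E'
from h import *
np.set_printoptions(precision=4,suppress=True)
s=state();print(s['ee_pos'],s['eef_rot'])
g=wshot('w1.png');print(g['fov_y'],g['cx'],g['cy'],g['T_tool_cam'],[at(g,p,.01) for p in((0,0),(559,0),(0,419),(559,419))])
E
```

```text
t: 2.8
ee_pos: [0.5236, -0.1217, 0.3756]
eef_rot: [-3.119, -0.024, 0.053]
wrist_force: [-0.2, -1.6, -0.3]
grip_width: 0.691
[ 0.5236 -0.1217  0.3756] [-3.1187 -0.024   0.0532]
65.85801683033762 278.90560046781656 211.10337060979168 [[ 0.0004 -0.9636 -0.2673  0.0738]
 [ 1.      0.0006 -0.0007  0.0001]
 [ 0.0008 -0.2673  0.9636 -0.184 ]
 [ 0.      0.      0.      1.    ]] [array([0.7527, 0.3074, 0.01  ]), array([ 0.76  , -0.5138,  0.01  ]), array([-0.0787,  0.5125,  0.01  ]), array([-0.0249, -0.7262,  0.01  ])]
```

View pics/w1.png

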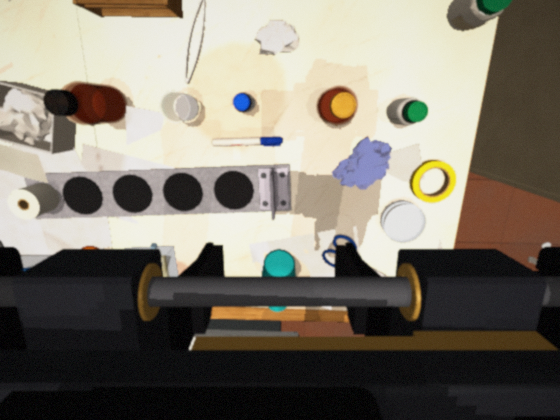

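The wrist view shows everything. The caps are black (60,103), blue (242,101), ochre (343,105) and green (415,111). The beaker is at (186,107), and the coasters run from (83,195) to (234,190).

```bash
python3 - <<'E'
from h import *
np.set_printoptions(precision=4,suppress=True)
s=state();print(s['ee_pos'],s['eef_rot'])
def blobs(g,m,lo,seed=None):
    nl,lab,st,c=cv2.connectedComponentsWithStats(m.astype(np.uint8))
    return [(c[i],st[i]) for i in range(1,nl) if st[i][4]>lo]
for n,ub in(('wrist',(130,60)),('top',(190,150))):
    g=wshot('w2.png') if n=='wrist' else get_image(n)
    im=g['pixels'];hsv=cv2.cvtColor(im,cv2.COLOR_RGB2HSV)
    H,S,V=[hsv[...,i].astype(int) for i in range(3)]
    rows=np.arange(420)[:,None]*np.ones(560)
    reg=(rows<235)&(rows>75) if n=='wrist' else (rows<240)&(rows>145)
    for nm,m,z,lo in(('green',(H>50)&(H<85)&(S>120),.089,15),('blue',(H>105)&(H<128)&(S>170),.063,15),
      ('ochre',(H>12)&(H<25)&(S>130)&(V>110),.109,25),('dark',V<50,.01,100)):
        for c,st in blobs(g,m&reg,lo):
            print(n,nm,c,st,at(g,c,z))
    for k,z in(('beaker_mid',.03),('end_stop',.03)):
        for r in regions_of(g,k)[:1]:print(n,k,r['xy'],at(g,r['xy'],z))
E
```

```text
[ 0.5237 -0.1211  0.3757] [-3.1174 -0.0244  0.053 ]
wrist green [415.7769 111.2718] [404 101  24  21 390] [ 0.6038 -0.2998  0.089 ]
wrist blue [242.621  101.8676] [235  94  16  17 219] [ 0.6129 -0.0593  0.063 ]
wrist blue [271.4351 140.8168] [262 138  20   7 131] [ 0.5583 -0.1016  0.063 ]
wrist ochre [343.8805 104.768 ] [331  92  26  27 569] [ 0.6105 -0.1981  0.109 ]
wrist ochre [441.1293 185.7155] [422 167  29  31 116] [ 0.5052 -0.3413  0.109 ]
wrist dark [ 62.4136 102.4499] [ 45  90  35  26 718] [0.6085 0.2415 0.01  ]
wrist dark [233.9784 189.6122] [ 216  172   37   36 1065] [ 0.469  -0.0347  0.01  ]
wrist dark [183.0901 191.4653] [ 165  174   37   36 1066] [0.4637 0.0547 0.01  ]
wrist dark [ 83.0879 194.9198] [  65  177   38   36 1047] [0.4535 0.2334 0.01  ]
wrist dark [132.8635 193.187 ] [ 115  176   37   36 1048] [0.4586 0.144  0.01  ]
wrist beaker_mid [179.2, 105.3] [0.6069 0.0441 0.03  ]
wrist end_stop [274.9, 190.2] [ 0.4744 -0.1066  0.03  ]
top blue [292.7021 165.5957] [289 162   8   8  47] [ 0.6114 -0.0568  0.063 ]
top ochre [345.1395 161.8605] [343 158   5  10  43] [ 0.6102 -0.1907  0.109 ]
top dark [113.2354 163.7676] [  81  146   65   43 1644] [0.6218 0.4463 0.01  ]
top dark [334.2855 173.0731] [ 294  146   65   94 1149] [ 0.6087 -0.1781  0.01  ]
top dark [432.4607 189.1067] [431 146   5  94 178] [ 0.5678 -0.457   0.01  ]
top dark [206.745  158.0671] [201 151  14  15 149] [0.6447 0.1849 0.01  ]
top dark [250.5066 222.1013] [239 210  24  25 454] [0.463  0.0555 0.01  ]
top dark [285.8607 219.3361] [275 210  20  23 244] [ 0.4726 -0.0421  0.01  ]
top dark [185.2082 224.4549] [173 213  25  24 466] [0.4529 0.2344 0.01  ]
top dark [217.9187 223.3275] [206 212  25  24 455] [0.4578 0.145  0.01  ]
top beaker_mid [254.9, 170.4] [0.6055 0.0465 0.03  ]
top end_stop [304.9, 221.9] [ 0.4631 -0.0932  0.03  ]
```

```bash
cat > d.py <<'E'
import sys
from h import *
np.set_printoptions(precision=3,suppress=True)
s=state();R=cv2.Rodrigues(np.array(s['eef_rot'],float))[0]
T=np.array([[1,0,0],[0,-1,0],[0,0,-1.]])
p=np.array([float(a) for a in sys.argv[1:4]])
print('t',s['t'],'pos',np.array(s['ee_pos']),'F',np.array(s['wrist_force']),'w',s['grip_width']*8.7)
print('rot',cv2.Rodrigues(R.T@T)[0].ravel(),'shift now',R.T@(p-s['ee_pos'])*100,'after rot',T.T@(p-s['ee_pos'])*100)
E
python3 -m creep '[[[0,0,0,0,-0.03,0.02,5.5],[2,-1.5,4,0,0,0,5.5],[2,-1.5,4,0,0,0,5.5],[2,-1.5,4,0,0,0,5.5],[1.5,-1,4,0,0,0,5.5],[1,-0.5,2,0,0,0,5.5],[0,0,0,0,0,0,5.5]]]'; python3 d.py .612 -.058 .026
python3 - <<'E'
from h import *
g=get_image('top');print(at(g,(206.7,158),.13))
E
```

```text
t: 3.85
ee_pos: [0.6036, -0.067, 0.1899]
eef_rot: [-3.122, 0.036, 0.086]
wrist_force: [-1.2, -0.2, -0.4]
grip_width: 0.631
t 3.85 pos [ 0.604 -0.067  0.19 ] F [-1.192 -0.165 -0.412] w 5.4899832026454645
rot [-0.018  0.055 -0.023] shift now [ 1.718 -0.63  16.336] after rot [ 0.836 -0.899 16.392]
[0.60540083 0.1648414  0.13      ]
```

```bash
python3 -m creep '[[[0.8,-0.9,0,-0.02,0.055,-0.02,5.5],[0,0,3,0,0,0,5.5],[0,0,4,0,0,0,5.5],[0,0,0,0,0,0,5.5]]]'; python3 d.py .612 -.058 .026
python3 - <<'E'
from h import *
g=wshot('w3.png')
E
```

```text
t: 4.3
ee_pos: [0.6169, -0.0642, 0.1286]
eef_rot: [3.135, -0.015, 0.027]
wrist_force: [-0.7, 1.0, -0.2]
grip_width: 0.628
t 4.3 pos [ 0.617 -0.064  0.129] F [-0.75   1.036 -0.152] w 5.464763081612524
rot [ 0.007 -0.018 -0.01 ] shift now [-0.68  -0.687 10.245] after rot [-0.494 -0.623 10.259]
```

View pics/w3.png

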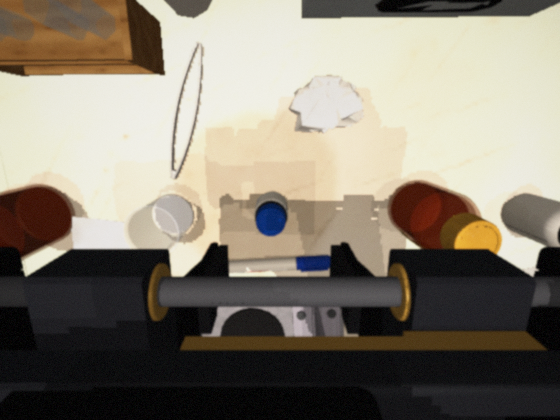

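The blue cap is at (270,218), near the fingers' midline at about column 279. I refine it from here.

```bash
python3 - <<'E'
from h import *
s=state();im=cv2.imread('pics/w3.png');g=get_image('wrist');g['st']=s
h=cv2.cvtColor(g['pixels'],cv2.COLOR_RGB2HSV).astype(int);m=((h[...,0]>105)&(h[...,0]<128)&(h[...,1]>150)).astype(np.uint8);m[240:]=0;m[:190]=0
n,l,st,c=cv2.connectedComponentsWithStats(m)
for i in range(1,n):
  if st[i][4]>100: print(c[i],st[i],at(g,c[i],.061))
E
python3 d.py .612 -.058 .026
```

```text
[270.06639004 221.04426003] [256 206  29  31 723] [ 0.61593686 -0.05763852  0.061     ]
t 4.4 pos [ 0.621 -0.064  0.134] F [ 0.37  -0.523  0.651] w 5.4935225975778
rot [ 0.007 -0.027 -0.01 ] shift now [-1.209 -0.701 10.72 ] after rot [-0.909 -0.634 10.753]
```

```bash
python3 -m creep '[[[-0.8,-0.6,3,0,-0.02,-0.01,5.5],[0,0,3,0,0,0,5.5],[0,0,0,0,0,0,5.5],[0,0,0,0,0,0,5.5]]]'; python3 d.py .614 -.058 .026
```

```text
t: 4.8
ee_pos: [0.6237, -0.0612, 0.086]
eef_rot: [3.132, -0.006, 0.046]
wrist_force: [-0.4, -0.1, 1.5]
grip_width: 0.633
t 4.8 pos [ 0.624 -0.061  0.086] F [-0.382 -0.141  1.451] w 5.5063678019424
rot [ 0.01  -0.029 -0.004] shift now [-1.143 -0.372  5.967] after rot [-0.967 -0.318  6.001]
```

```bash
python3 -m creep '[[[-1,-0.3,0,0.01,-0.03,0,5.5],[-0.4,-0.1,1,0,-0.02,0,5.5],[0,0,0,0,0,0,5.5]]]' >/dev/null; python3 d.py .614 -.058 .026
```

```text
t 5.1 pos [ 0.614 -0.058  0.083] F [ 0.071  0.867 -0.697] w 5.4823043767306325
rot [ 0.001  0.011 -0.006] shift now [ 0.05  -0.008  5.689] after rot [-0.011 -0.004  5.689]
```

```bash
python3 -m creep '[[[0,0,2,0,0.005,0,5.5],[0,0,2,0,0,0,5.5],[0,0,1.5,0,0,0,5.5],[0,0,0.5,0,0,0,5.5],[0,0,0,0,0,0,5.5]]]' >/dev/null; python3 d.py .614 -.058 .026
```

```text
t 5.6 pos [ 0.619 -0.059  0.026] F [ 0.041 -1.156  0.196] w 5.463865151228761
rot [ 0.002 -0.006 -0.006] shift now [-0.516 -0.072 -0.017] after rot [-0.516 -0.075 -0.014]
```

```bash
python3 -m creep '[[[-0.5,0,0,0,0,0,5.5],[0,0,0,0,0,0,3],[0,0,0,0,0,0,2],[0,0,0,0,0,0,2],[0,0,0,0,0,0,2],[0,0,0,0,0,0,2]]]' 15 >/dev/null; python3 d.py .614 -.058 .026
```

```text
t 6.2 pos [ 0.616 -0.059  0.029] F [-0.113  0.652 -0.915] w 2.97429158399068
rot [ 0.002 -0.011 -0.006] shift now [-0.188 -0.074  0.283] after rot [-0.185 -0.074  0.285]
```

```bash
python3 -m creep '[[[0,0,-3,0,0,0,2],[0,0,-4,0,0,0,2],[-1,0,-4,0,0,0,2],[-2.5,-1,0,0,0,0,2],[-2.5,-4,0,0,0,0,2],[-2.5,-4,0,0,0,0,2],[-2.5,-4,0,0,0,0,2],[-2.5,-4,0,0,0,0,2]]]' >/dev/null; python3 d.py .453 .234 .039;python3 -m creep '[[[-1.5,-4,0,0,0,0,2],[-1,-3,0,0,0,0,2],[0,-2,0,0,0,0,2],[0,0,0,0,0,0,2],[0,0,0,0,0,0,2]]]' >/dev/null; python3 d.py .453 .234 .039
```

```text
t 7.0 pos [0.482 0.11  0.141] F [ 0.888  1.018 -0.591] w 2.975630631198171
rot [ 0.005 -0.016 -0.023] shift now [ -3.33  -12.39   10.131] after rot [ -2.888 -12.413  10.238]
t 7.5 pos [0.452 0.21  0.142] F [ 0.066 -0.994 -1.512] w 2.9372566161100866
rot [ 0.003 -0.016 -0.009] shift now [-0.119 -2.425 10.269] after rot [ 0.07  -2.395 10.277]
```

```bash
python3 -m creep '[[[0.1,-1.8,2,0,-0.015,-0.01,2],[0,-0.8,2.5,0,0,0,2],[0,-0.3,2,0,0,0,2],[0,0,0,0,0,0,2],[0,0,0,0,0,0,2]]]' >/dev/null; python3 d.py .453 .234 .039
```

```text
t 8.0 pos [0.458 0.232 0.076] F [ 0.527  0.51  -0.69 ] w 2.955185120709875
rot [ 0.006 -0.004 -0.011] shift now [-0.507 -0.215  3.66 ] after rot [-0.491 -0.197  3.663]
```

```bash
python3 -m creep '[[[-0.5,-0.2,1,0.005,0,-0.01,2],[-0.3,-0.1,1,0,0,0,2],[-0.2,0,0.8,0,0,0,2],[0,0,0.2,0,0,0,2],[0,0,0,0,0,0,2],[0,0,0,0,0,0,2]]]' >/dev/null; python3 d.py .453 .234 .039
```

```text
t 8.6 pos [0.449 0.233 0.046] F [-0.101  0.643  0.116] w 2.970935127373496
rot [ 0.001 -0.008 -0.004] shift now [ 0.38  -0.056  0.659] after rot [ 0.385 -0.054  0.656]
```

```bash
python3 -m creep '[[[0.4,0,0.3,0,-0.006,0,2],[0.1,0,0.3,0,0,0,2],[0,0,0.2,0,0,0,2],[0,0,0,0,0,0,2],[0,0,0,0,0,0,2]]]' >/dev/null; python3 d.py .453 .234 .039
```

```text
t 9.1 pos [0.456 0.235 0.039] F [-0.656  0.213  0.981] w 2.958488714642055
rot [-0.001 -0.004 -0.004] shift now [-0.323  0.054 -0.049] after rot [-0.323  0.053 -0.047]
```

```bash
python3 -m creep '[[[-0.1,0,0.1,0,0,0,2],[0,0,0,0,0,0,3.4],[0,0,0,0,0,0,4.5],[0,0,0,0,0,0,5],[0,0,-2,0,0,0,5],[0,0,-4,0,0,0,5],[0,0,-4,0,0,0,5],[0,0,0,0,0,0,5]]]' >/dev/null; python3 d.py .603 -.300 .05; python3 - <<'E'
from h import *
g=wshot('w4.png')
E
```

```text
t 9.9 pos [0.454 0.234 0.139] F [0.102 0.207 0.407] w 4.962113926471559
rot [ 0.    -0.    -0.004] shift now [15.083 53.362  8.945] after rot [14.893 53.417  8.932]
```

View pics/w4.png

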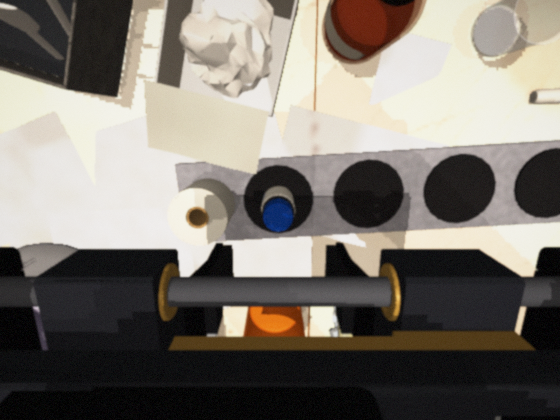

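The shortest bottle stands upright on the last coaster: cap at (278,215) within the coaster at (279,197). Next is the third bottle.

```bash
python3 -m creep '[[[0,1,-4,0,0,0,6],[0,4,-3,0,0,0,6],[0.5,5,0,0,0,0,6],[1,5,0,0,0,0,6],[1.5,5,0,0,0,0,6],[1.5,5,0,0,0,0,6],[1.5,5,0,0,0,0,6],[1.5,5,0,0,0,0,6]]]' >/dev/null; python3 -m creep '[[[1.5,5,0,0,0,0,6],[1.5,5,0,0,0,0,6],[1.5,5,0,0,0,0,6],[1.5,3,0,0,0,0,6],[0,0,0,0,0,0,6],[0,0,0,0,0,0,6]]]' >/dev/null;  python3 d.py .603 -.300 .05; python3 - <<'E'
from h import *
g=wshot('w5.png')
h=cv2.cvtColor(g['pixels'],cv2.COLOR_RGB2HSV).astype(int)
m=((h[...,0]>50)&(h[...,0]<85)&(h[...,1]>120)).astype(np.uint8);m[245:]=0
n,l,st,c=cv2.connectedComponentsWithStats(m)
for i in range(1,n):
  if st[i][4]>100: print(c[i],st[i],at(g,c[i],.087))
E
```

```text
t 11.35 pos [ 0.574 -0.291  0.187] F [ 0.013  1.38  -0.64 ] w 6.013704254636009
rot [0.003 0.036 0.001] shift now [ 3.342  0.836 13.597] after rot [ 2.852  0.869 13.706]
[396.53432282   6.01298701] [375   0  47  17 539] [ 0.72910375 -0.3804526   0.087     ]
[293.27923628 167.89379475] [278 151  32  34 838] [ 0.60543283 -0.30392638  0.087     ]
```

```bash
python3 -m creep '[[[2,0.6,0,0,0.035,0,6],[1,0.4,2.5,0,0,0,6],[0,0,3,0,0,0,6],[0,0,2,0,0,0,6],[0,0,0,0,0,0,6],[0,0,0,0,0,0,6]]]' >/dev/null; python3 d.py .604 -.302 .052
```

```text
t 12.0 pos [ 0.612 -0.293  0.11 ] F [0.425 0.189 1.056] w 5.9939408992605605
rot [ 0.001 -0.012  0.013] shift now [-0.896  0.834  5.825] after rot [-0.816  0.852  5.834]
```

```bash
python3 -m creep '[[[-0.8,0.8,0,0,-0.01,0.01,6],[-0.2,0.4,0.5,0,0,0,6],[0,0,0,0,0,0,6]]]' >/dev/null; python3 d.py .604 -.302 .052
```

```text
t 12.3 pos [ 0.604 -0.306  0.108] F [ 0.512  0.66  -0.295] w 6.008457529388842
rot [ 0.003 -0.007  0.004] shift now [-0.011 -0.46   5.645] after rot [ 0.025 -0.441  5.646]
```

```bash
python3 -m creep '[[[-0.1,-0.4,1.5,0,-0.005,0,6],[-0.1,0,2,0,0,0,6],[-0.1,0,1.5,0,0,0,6],[0,0,0.6,0,0,0,6],[0,0,0,0,0,0,6]]]' >/dev/null; python3 d.py .604 -.302 .052
```

```text
t 12.8 pos [ 0.601 -0.302  0.05 ] F [0.017 0.847 0.724] w 6.0054925195248146
rot [ 0.004 -0.004  0.003] shift now [ 0.267 -0.048 -0.21 ] after rot [ 0.266 -0.049 -0.211]
```

```bash
python3 -m creep '[[[0.2,0,-0.2,0,0,0,6],[0,0,0,0,0,0,4],[0,0,0,0,0,0,3],[0,0,0,0,0,0,3],[0,0,0,0,0,0,3],[0,0,0,0,0,0,3]]]' 15 >/dev/null; python3 d.py .604 -.302 .052
```

```text
t 13.4 pos [ 0.605 -0.303  0.055] F [-0.304 -0.02   0.336] w 3.2593843995819767
rot [ 0.006 -0.008  0.003] shift now [-0.15  -0.102  0.251] after rot [-0.149 -0.1    0.252]
```

```bash
python3 -m creep '[[[0,0,0,0,0,0,2.8]]]' >/dev/null; python3 d.py .604 -.302 .055;python3 - <<'E'
from h import *
g=get_image('scene');cv2.imwrite('pics/s1.png',cv2.resize(cv2.cvtColor(g['pixels'][60:260,180:420],cv2.COLOR_RGB2BGR),None,fx=3,fy=3))
E
```

```text
t 13.5 pos [ 0.605 -0.303  0.055] F [ 0.5   -0.258 -1.074] w 3.138955380766892
rot [ 0.006 -0.008  0.003] shift now [-0.143 -0.1   -0.043] after rot [-0.143 -0.1   -0.041]
```

View pics/s1.png

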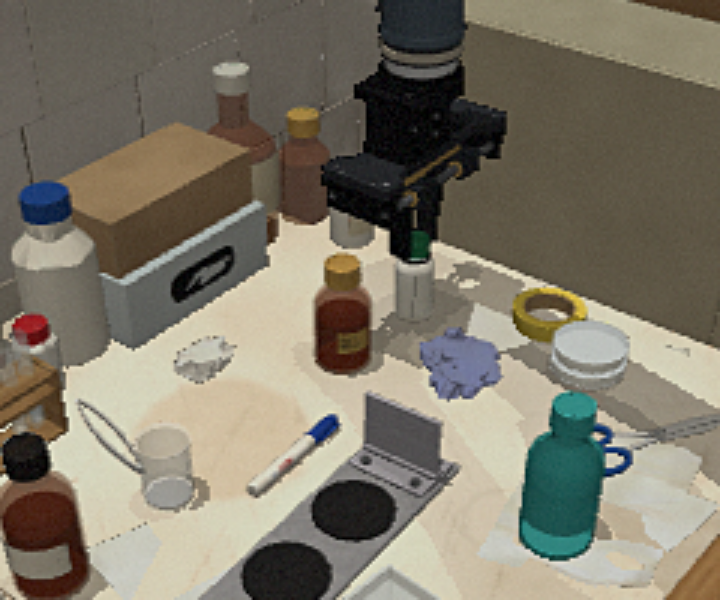

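The fingers hold the green cap, which is slimmer than the body. The bottle is upright.

```bash
python3 -m creep '[[[0,0,-3,0,0,0,2.8],[0,0,-4,0,0,0,2.8],[0,0,-5,0,0,0,2.8],[-2.5,0,-2,0,0,0,2.8],[-2.5,-3,0,0,0,0,2.8],[-2.5,-4.5,0,0,0,0,2.8],[-2.5,-4.5,0,0,0,0,2.8],[-2.5,-4.5,0,0,0,0,2.8]]]' 20 >/dev/null; python3 d.py .458 .1445 .065;python3 -m creep '[[[-1.5,-4.5,0,0,0,0,2.8],[-0.5,-4.5,0,0,0,0,2.8],[0,-4.5,0,0,0,0,2.8],[0,-4.5,0,0,0,0,2.8],[0,-4.5,0,0,0,0,2.8],[0,-4,0,0,0,0,2.8],[0,0,0,0,0,0,2.8],[0,0,0,0,0,0,2.8]]]' >/dev/null; python3 d.py .458 .1445 .065
```

```text
t 14.35 pos [ 0.478 -0.142  0.196] F [ 1.273  0.87  -0.312] w 3.145586661012436
rot [ 0.008 -0.009 -0.009] shift now [ -2.355 -28.739  12.9  ] after rot [ -1.986 -28.655  13.147]
t 15.15 pos [0.453 0.139 0.196] F [ 0.507 -0.532 -1.091] w 3.1368792771337457
rot [ 0.008 -0.012 -0.001] shift now [ 0.388 -0.65  13.072] after rot [ 0.546 -0.548 13.071]
```

```bash
python3 -m creep '[[[0.3,-0.5,2,0.008,-0.01,0,2.8],[0,-0.2,3,0,0,0,2.8],[0,0,3,0,0,0,2.8],[0,0,1,0,0,0,2.8],[0,0,0,0,0,0,2.8],[0,0,0,0,0,0,2.8]]]' >/dev/null; python3 d.py .458 .1445 .065
```

```text
t 15.75 pos [0.459 0.14  0.105] F [-0.166 -0.402 -0.84 ] w 3.14928370203737
rot [ 0.001 -0.006 -0.011] shift now [-0.129 -0.447  4.009] after rot [-0.098 -0.443  4.01 ]
```

```bash
python3 -m creep '[[[-0.2,-0.4,1,0,-0.005,-0.01,2.8],[-0.1,-0.2,1,0,0,0,2.8],[0,0,1,0,0,0,2.8],[0,0,0.3,0,0,0,2.8],[0,0,0,0,0,0,2.8],[0,0,0,0,0,0,2.8]]]' >/dev/null; python3 d.py .458 .1445 .065
```

```text
t 16.35 pos [0.458 0.147 0.072] F [ 0.922  0.412 -1.165] w 3.118720118833895
rot [-0.    -0.007 -0.001] shift now [-0.042  0.256  0.728] after rot [-0.037  0.256  0.728]
```

```bash
python3 -m creep '[[[0,0.2,0.3,0,-0.006,0,2.8],[0,0,0.4,0,0,0,2.8],[0,0,0.2,0,0,0,2.8],[0,0,0.1,0,0,0,2.8],[0,0,0,0,0,0,2.8]]]' >/dev/null; python3 d.py .458 .1445 .065
```

```text
t 16.85 pos [0.461 0.145 0.065] F [-0.204 -1.371 -1.228] w 3.134001683517677
rot [-0.001 -0.006 -0.001] shift now [-0.333  0.089 -0.047] after rot [-0.334  0.089 -0.045]
```

```bash
python3 -m creep '[[[-0.2,0,0.05,0,0,0,2.8],[0,0,0.1,0,0,0,2.8],[0,0,0,0,0,0,3.6],[0,0,0,0,0,0,4.6],[0,0,0,0,0,0,5.2],[0,0,-2,0,0,0,5.2],[0,0,-4,0,0,0,5.2],[0,0,-4,0,0,0,5.2]]]' >/dev/null; python3 -m creep '[[[0,4,-4,0,0,0,5.2],[0.5,5,-1,0,0,0,5.2],[1,5,0,0,0,0,5.2],[2,5,0,0,0,0,5.2],[2.5,5,0,0,0,0,5.2],[2.5,5,0,0,0,0,5.2],[2.5,3,0,0,0,0,5.2],[1,0,0,0,0,0,5.2]]]' >/dev/null;python3 -m creep '[[[0,0,0,0,0,0,5.2],[0,0,0,0,0,0,5.2]]]' >/dev/null;  python3 d.py .610 -.195 .077; python3 - <<'E'
from h import *
g=wshot('w6.png')
h=cv2.cvtColor(g['pixels'],cv2.COLOR_RGB2HSV).astype(int)
m=((h[...,0]>12)&(h[...,0]<25)&(h[...,1]>130)&(h[...,2]>110)).astype(np.uint8);m[245:]=0
n,l,st,c=cv2.connectedComponentsWithStats(m)
for i in range(1,n):
  if st[i][4]>200: print(c[i],st[i],at(g,c[i],.107))
E
```

```text
t 18.65 pos [ 0.573 -0.161  0.211] F [ 0.319 -0.826 -0.544] w 5.2222806826523405
rot [ 0.001 -0.003  0.006] shift now [ 3.675  3.391 13.444] after rot [ 3.735  3.388 13.428]
[29.58536585  8.76321138] [  0   0  59  19 984] [0.73089403 0.03619663 0.107     ]
[39.78552279 30.80831099] [  0  26  88  10 746] [0.71530328 0.03111697 0.107     ]
[321.76220615 163.70614828] [ 304  145   37   39 1106] [ 0.61062581 -0.19889068  0.107     ]
```

View pics/w6.png

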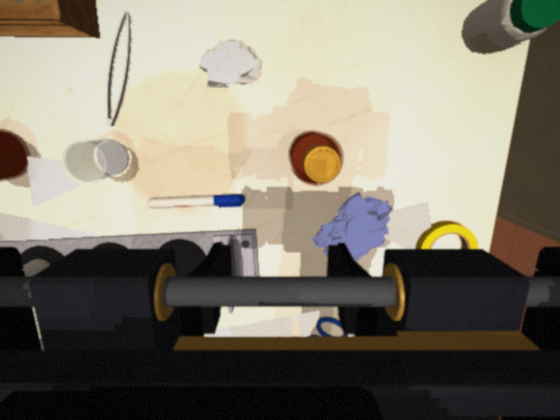

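The ochre cap is at (322,164), giving (0.610, −0.198). I will keep the TCP at about 0.087 so the fingertips stay above the shoulder.

```bash
python3 -m creep '[[[2.2,2,0,0,0,0.006,6],[1.2,1.2,3,0,0,0,6],[0.2,0.2,3,0,0,0,6],[0,0,1.5,0,0,0,6],[0,0,0,0,0,0,6],[0,0,0,0,0,0,6]]]' >/dev/null; python3 d.py .610 -.198 .087
```

```text
t 19.3 pos [ 0.608 -0.185  0.137] F [-0.095 -0.314  0.208] w 6.0179009114606155
rot [-0.001 -0.005  0.014] shift now [0.134 1.32  5.02 ] after rot [0.179 1.312 5.021]
```

```bash
python3 -m creep '[[[0.1,1.2,0,0,-0.005,0.014,6],[0,0.5,0.5,0,0,0,6],[0,0,0,0,0,0,6]]]' >/dev/null; python3 d.py .610 -.198 .087
```

```text
t 19.6 pos [ 0.611 -0.202  0.135] F [-0.268 -0.336  0.302] w 5.9894455661758315
rot [ 0.    -0.004  0.001] shift now [-0.091 -0.432  4.838] after rot [-0.071 -0.43   4.838]
```

```bash
python3 -m creep '[[[0,-0.3,1.5,0,-0.004,0,6],[-0.2,0,2,0,0,0,6],[-0.1,0,1,0,0,0,6],[0,0,0.3,0,0,0,6],[0,0,0,0,0,0,6]]]' >/dev/null; python3 d.py .610 -.198 .087
```

```text
t 20.1 pos [ 0.608 -0.199  0.085] F [ 0.035  0.401 -0.27 ] w 5.9776651974236765
rot [ 0.    -0.002  0.001] shift now [ 0.172 -0.1   -0.207] after rot [ 0.172 -0.101 -0.207]
```

```bash
python3 -m creep '[[[0.1,0,-0.2,0,0,0,6],[0,0,0,0,0,0,4],[0,0,0,0,0,0,3],[0,0,0,0,0,0,3],[0,0,0,0,0,0,3],[0,0,0,0,0,0,3],[0,0,0,0,0,0,3]]]' 25 >/dev/null; python3 d.py .610 -.198 .087
```

```text
t 20.8 pos [ 0.611 -0.199  0.09 ] F [-0.649  0.353  0.682] w 3.06746321705893
rot [ 0.001 -0.006  0.001] shift now [-0.141 -0.114  0.27 ] after rot [-0.139 -0.114  0.271]
```

```bash
python3 -m creep '[[[0,0,0,0,0,0,2.8],[0,0,0,0,0,0,2.8]]]' >/dev/null; python3 d.py .610 -.198 .09;python3 - <<'E'
from h import *
g=get_image('scene');cv2.imwrite('pics/s2.png',cv2.resize(cv2.cvtColor(g['pixels'][80:330,180:400],cv2.COLOR_RGB2BGR),None,fx=2.4,fy=2.4,interpolation=cv2.INTER_CUBIC))
E
```

```text
t 21.0 pos [ 0.611 -0.199  0.09 ] F [-0.032 -0.609 -0.455] w 2.842290667174137
rot [ 0.001 -0.006  0.001] shift now [-0.135 -0.121 -0.028] after rot [-0.135 -0.121 -0.027]
```

View pics/s2.png

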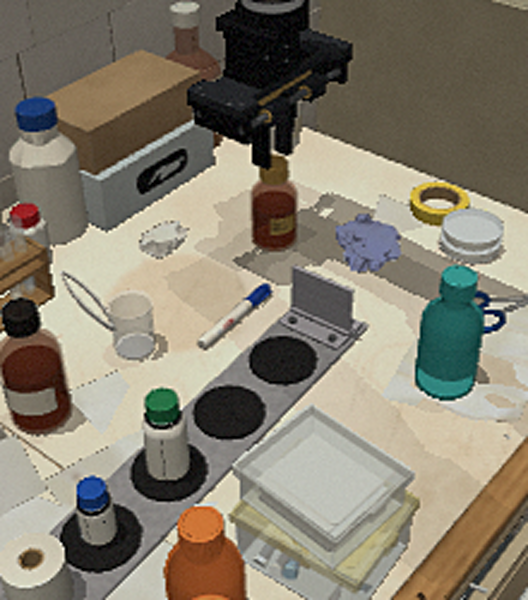

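```bash
python3 -m creep '[[[0,0,0,0,0,0,2.2],[0,0,0,0,0,0,2.2]]]' >/dev/null; python3 d.py .610 -.198 .09;python3 - <<'E'
from h import *
g=wshot('w7.png')
for n in('wrist','scene','top'):
    g=get_image(n)
    if n=='wrist': g['st']=state()
    for r in regions_of(g,'second_mid')[:2]:print(n,r['p'],r['xy'],r['pixels'].sum(),at(g,r['xy'],.05))
E
```

```text
t 21.25 pos [ 0.611 -0.199  0.09 ] F [-0.259  0.511  0.193] w 2.2931326804301726
rot [ 0.001 -0.006  0.001] shift now [-0.127 -0.12  -0.041] after rot [-0.127 -0.12  -0.04 ]
wrist 0.8 [282.4, 229.8] 5481 [ 0.60918575 -0.2016687   0.05      ]
scene 0.67 [293.8, 166.3] 638 [ 0.60388211 -0.19634045  0.05      ]
scene 0.43 [235.0, 218.7] 474 [0.57633286 0.06207285 0.05      ]
top 0.67 [341.2, 172.9] 291 [ 0.59773972 -0.19065688  0.05      ]
top 0.45 [210.1, 167.4] 605 [0.60523524 0.16775091 0.05      ]
```

View pics/w7.png

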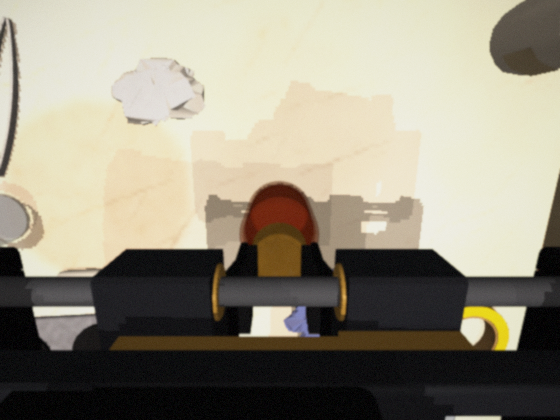

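```bash
python3 -m creep '[[[0,0,0,0,0,0,2.2]]]' >/dev/null; python3 d.py .610 -.198 .09;python3 - <<'E'
from h import *
g=get_image('wrist');g['st']=state()
for z,p in((.083,(279,183)),(.06,(279,183)),(.083,(242,230)),(.083,(317,230)),(.109,(279,225)),(.109,(257,250)),(.109,(301,250)),(.109,(252,270)),(.109,(306,270))):print(p,z,at(g,p,z).round(4))
E
```

```text
t 21.7 pos [ 0.611 -0.199  0.09 ] F [ 0.5    0.166 -0.362] w 2.2326040350063883
rot [ 0.001 -0.006  0.001] shift now [-0.132 -0.117 -0.034] after rot [-0.132 -0.117 -0.033]
(279, 183) 0.083 [ 0.6496 -0.1991  0.083 ]
(279, 183) 0.06 [ 0.6455 -0.1992  0.06  ]
(242, 230) 0.083 [ 0.6201 -0.1762  0.083 ]
(317, 230) 0.083 [ 0.6201 -0.2227  0.083 ]
(279, 225) 0.109 [ 0.6316 -0.1991  0.109 ]
(257, 250) 0.109 [ 0.6173 -0.1872  0.109 ]
(301, 250) 0.109 [ 0.6173 -0.2111  0.109 ]
(252, 270) 0.109 [ 0.6054 -0.1842  0.109 ]
(306, 270) 0.109 [ 0.6054 -0.2141  0.109 ]
```

The reading of 2.2 cm is well under the 36 mm cap, so the grip is doubtful, probably too high. I'll reopen, go lower and grip again.

```bash
python3 -m creep '[[[0,0,0,0,0,0,4],[0,0,0,0,0,0,6],[0.2,0,0.5,0,-0.005,0,6],[0,0,0.2,0,0,0,6],[0,0,0.1,0,0,0,6],[0,0,0,0,0,0,6]]]' >/dev/null; python3 d.py .613 -.199 .081;python3 - <<'E'
from h import *
g=get_image('scene');R=regions_of(g,'second_mid')[0];print(R['xy'],at(g,R['xy'],.05))
E
```

```text
t 22.35 pos [ 0.613 -0.199  0.081] F [ 0.49  -0.812  0.308] w 5.765789178698382
rot [ 0.001 -0.     0.001] shift now [-0.049 -0.012 -0.031] after rot [-0.049 -0.012 -0.031]
[294.3, 167.6] [ 0.59882124 -0.1922081   0.05      ]
```

```bash
python3 -m creep '[[[0,0,0,0,0,0,4.2],[0,0,0.1,0,0,0,3.4],[0,0,0,0,0,0,3.2],[0,0,0,0,0,0,3.2]]]' 15 >/dev/null; python3 d.py .613 -.199 .081;python3 -m creep '[[[0,0,0,0,0,0,3.2],[0,0,0,0,0,0,3.2],[0,0,0,0,0,0,3.2]]]' 15 >/dev/null; python3 d.py .613 -.199 .081
```

```text
t 22.85 pos [ 0.614 -0.199  0.08 ] F [-0.287 -0.556 -0.349] w 3.697981841651855
rot [ 0.002 -0.001  0.001] shift now [-0.072 -0.029 -0.081] after rot [-0.072 -0.029 -0.081]
t 23.15 pos [ 0.614 -0.199  0.08 ] F [-0.2    0.527 -0.033] w 3.261734290128883
rot [ 0.001 -0.001  0.001] shift now [-0.072 -0.023 -0.076] after rot [-0.072 -0.023 -0.076]
```

```bash
python3 -m creep '[[[0,0,0,0,0,0,2],[0,0,0,0,0,0,2],[0,0,0,0,0,0,2]]]' 15 >/dev/null; python3 d.py .613 -.199 .081;python3 -m creep '[[[0,0,0,0,0,0,2],[0,0,0,0,0,0,2]]]' 15 >/dev/null; python3 d.py .613 -.199 .081
```

```text
t 23.45 pos [ 0.614 -0.199  0.08 ] F [ 0.314 -0.32  -0.641] w 3.227486441939307
rot [ 0.002 -0.001  0.001] shift now [-0.075 -0.019 -0.074] after rot [-0.075 -0.019 -0.074]
t 23.65 pos [ 0.614 -0.199  0.08 ] F [ 0.743 -0.227  1.026] w 3.24067510986167
rot [ 0.002 -0.001  0.001] shift now [-0.074 -0.022 -0.075] after rot [-0.074 -0.022 -0.075]
```

It now stalls firmly at 3.23 cm. Next is a small lift test.

```bash
python3 -m creep '[[[0,0,0,0,0,0,2],[0,0,-1,0,0,0,2],[0,0,-2,0,0,0,2],[0,0,-2,0,0,0,2],[0,0,0,0,0,0,2]]]' 20 >/dev/null; python3 d.py .613 -.199 .081;python3 - <<'E'
from h import *
for n in('scene','top'):
  g=get_image(n);R=regions_of(g,'second_mid')[0];print(R['p'],R['xy'],at(g,R['xy'],.05))
  if n=='scene':cv2.imwrite('pics/s3.png',cv2.resize(cv2.cvtColor(g['pixels'][80:230,230:390],cv2.COLOR_RGB2BGR),None,fx=3,fy=3,interpolation=cv2.INTER_CUBIC))
E
```

```text
t 24.15 pos [ 0.613 -0.199  0.132] F [ 1.534 -0.063 -1.57 ] w 3.244793628983425
rot [0.001 0.001 0.001] shift now [0.028 0.001 5.098] after rot [0.022 0.005 5.098]
0.7 [294.7, 148.8] [ 0.65882432 -0.26953418  0.05      ]
0.27 [220.8, 227.4] [0.44065558 0.1316185  0.05      ]
```

View pics/s3.png

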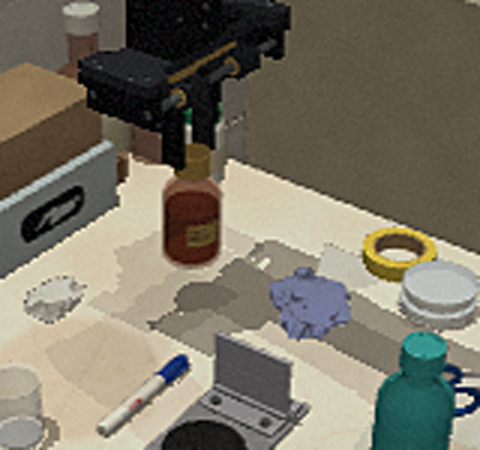

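The bottle lifted upright and is held. I carry it to the third coaster in the row from the roll end, at (0.463, 0.055).

```bash
python3 -m creep '[[[0,0,-3,0,0,0,2],[-2,0,-4,0,0,0,2],[-2.5,-2,0,0,0,0,2],[-2.5,-4,0,0,0,0,2],[-2.5,-4,0,0,0,0,2],[-2.5,-4,0,0,0,0,2],[-1.5,-4,0,0,0,0,2],[-0.5,-3.5,0,0,0,0,2]]]' >/dev/null; python3 -m creep '[[[0,-2,0,0,0,0,2],[0,0,0,0,0,0,2],[0,0,0,0,0,0,2]]]' >/dev/null; python3 d.py .465 .055 .09
```

```text
t 25.45 pos [0.458 0.042 0.191] F [ 0.588 -0.689 -0.754] w 3.2211884758601066
rot [-0.002  0.029 -0.002] shift now [ 0.992 -1.24  10.07 ] after rot [ 0.703 -1.255 10.093]
```

```bash
python3 -m creep '[[[0.6,-0.9,2,0,0.025,0,2],[0.1,-0.3,2.5,0,0.005,0,2],[0,0,2,0,0,0,2],[0,0,0.5,0,0,0,2],[0,0,0,0,0,0,2],[0,0,0,0,0,0,2]]]' >/dev/null; python3 d.py .465 .055 .09
```

```text
t 26.05 pos [0.466 0.046 0.118] F [ 0.161 -0.101 -0.764] w 3.232398756596934
rot [ 0.001 -0.001 -0.015] shift now [-0.16  -0.87   2.766] after rot [-0.144 -0.868  2.767]
```

```bash
python3 -m creep '[[[-0.2,-0.8,0.4,0,0,-0.015,2],[-0.1,-0.4,0.5,0,0,0,2],[-0.1,0,0.5,0,0,0,2],[0,0,0.3,0,0,0,2],[0,0,0,0,0,0,2],[0,0,0,0,0,0,2]]]' >/dev/null; python3 d.py .465 .055 .09
```

```text
t 26.65 pos [0.464 0.059 0.102] F [-0.874  1.162 -0.338] w 3.2448060701812453
rot [ 0.001 -0.006  0.001] shift now [0.065 0.439 1.163] after rot [0.073 0.44  1.163]
```

```bash
python3 -m creep '[[[0,0.4,0.3,0,-0.005,0,2],[0,0.1,0.5,0,0,0,2],[0,0,0.4,0,0,0,2],[0,0,0.2,0,0,0,2],[0,0,0,0,0,0,2]]]' >/dev/null; python3 d.py .465 .055 .09
```

```text
t 27.15 pos [0.468 0.054 0.091] F [ 0.186 -0.462 -2.055] w 3.2118497594474227
rot [ 0.001 -0.007 -0.   ] shift now [-0.289 -0.087  0.063] after rot [-0.288 -0.087  0.066]
```

```bash
python3 -m creep '[[[-0.25,-0.1,0.1,0,0,0,2],[0,0,0.1,0,0,0,2],[0,0,0.05,0,0,0,3.4],[0,0,0,0,0,0,4.2],[0,0,0,0,0,0,5],[0,0,0,0,0,0,6]]]' >/dev/null;python3 d.py .465 .055 .09; python3 -m creep '[[[0,0,-2,0,0,0,6],[0,0,-4,0,0,0,6],[0,-1,-5,0,0,0,6],[2,-3,-4,0,0,0,6],[3,-3,-3,0,0,0,6],[3,-3,0,0,0,0,6],[0,0,0,0,0,0,6],[0,0,0,0,0,0,6]]]' >/dev/null; python3 d.py .606 .165 .107
python3 - <<'E'
from h import *
g=wshot('w8.png')
g2=get_image('top')
for r in regions_of(g,'tallest_mid')[:3]:print(r['p'],r['xy'],at(g,r['xy'],.0675))
E
```

```text
t 27.75 pos [0.466 0.055 0.089] F [-0.009 -0.186  0.406] w 5.039071650187651
rot [ 0.002 -0.01  -0.001] shift now [-0.137 -0.001 -0.105] after rot [-0.138 -0.001 -0.104]
t 28.55 pos [0.543 0.156 0.27 ] F [ 0.39  -1.214 -0.115] w 5.959393315729417
rot [ 0.001 -0.001 -0.004] shift now [ 6.255 -0.984 16.309] after rot [ 6.283 -0.941 16.301]
0.69 [271.9, 129.1] [0.60844937 0.16347495 0.0675    ]
0.63 [224.7, 323.0] [0.35168515 0.23040058 0.0675    ]
```

View pics/w8.png

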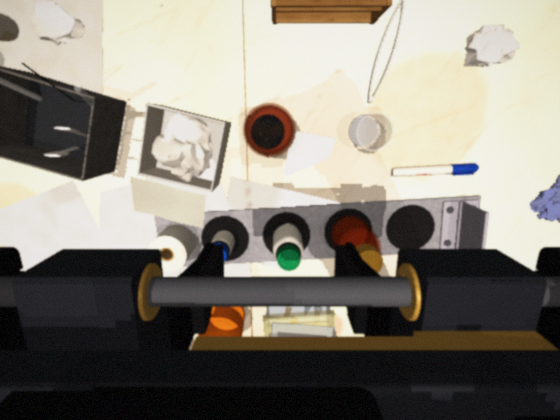

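Three bottles stand in the row, and the black cap is at (267,131).

```bash
python3 - <<'E'
from h import *
g=get_image('wrist');g['st']=state()
m=(g['pixels'].max(2)<55).astype(np.uint8);m[:100]=0;m[165:]=0;m[:,:240]=0;m[:,300:]=0
n,l,st,c=cv2.connectedComponentsWithStats(m)
for i in range(1,n):
  if st[i][4]>50: print(c[i],st[i],at(g,c[i],.133))
E
python3 -m creep '[[[2.5,-0.4,1,0,0,0,6],[2,-0.3,3,0,0,0,6],[1,0,3,0,0,0,6],[0,0,1,0,0,0,6],[0,0,0,0,0,0,6],[0,0,0,0,0,0,6]]]' >/dev/null; python3 d.py .606 .165 .102
```

```text
[265.66899767 130.25990676] [250 114  32  34 858] [0.60781659 0.16627728 0.133     ]
t 29.35 pos [0.597 0.155 0.189] F [-0.176  0.279 -0.572] w 5.979184353350398
rot [ 0.006 -0.002 -0.012] shift now [ 0.92  -1.072  8.714] after rot [ 0.949 -1.009  8.719]
```

```bash
python3 -m creep '[[[0.9,-0.9,0.5,0.005,0,-0.012,6],[0.3,-0.3,1.5,0,0,0,6],[0,0,0.8,0,0,0,6],[0,0,0,0,0,0,6],[0,0,0,0,0,0,6]]]' >/dev/null; python3 d.py .608 .1655 .102
```

```text
t 29.85 pos [0.61  0.169 0.163] F [-0.328 -0.153 -0.335] w 6.03004859710125
rot [-0.001 -0.008  0.002] shift now [-0.289  0.352  6.085] after rot [-0.241  0.346  6.088]
```

```bash
python3 -m creep '[[[-0.2,0.3,1.5,0,-0.007,0,6],[-0.2,0,2,0,0,0,6],[-0.1,0,1.5,0,0,0,6],[0,0,1,0,0,0,6],[0,0,0,0,0,0,6],[0,0,0,0,0,0,6]]]' >/dev/null; python3 d.py .608 .1655 .102
```

```text
t 30.45 pos [0.605 0.164 0.099] F [-0.294  0.235  0.039] w 6.008026617411857
rot [-0.     0.     0.001] shift now [ 0.297 -0.126 -0.333] after rot [ 0.297 -0.126 -0.333]
```

```bash
python3 -m creep '[[[0.25,-0.1,-0.15,0,0,0,4.6],[0,0,0,0,0,0,3.8],[0,0,0,0,0,0,2],[0,0,0,0,0,0,2],[0,0,0,0,0,0,2]]]' 15 >/dev/null; python3 d.py .608 .1655 .101;python3 -m creep '[[[0,0,0,0,0,0,2],[0,0,0,0,0,0,2],[0,0,0,0,0,0,2]]]' 25 >/dev/null; python3 d.py .608 .1655 .101
```

```text
t 30.95 pos [0.609 0.166 0.103] F [-0.199  0.298 -1.563] w 3.2915470185788007
rot [-0.002 -0.004  0.   ] shift now [-0.148  0.043  0.174] after rot [-0.147  0.043  0.174]
t 31.25 pos [0.609 0.166 0.103] F [ 1.28   0.661 -0.682] w 3.2501803901409168
rot [-0.002 -0.004  0.001] shift now [-0.137  0.051  0.171] after rot [-0.136  0.051  0.171]
```

```bash
python3 -m creep '[[[0,0,-2,0,0,0,2],[0,0,-4,0,0,0,2],[0,0,-4,0,0,0,2],[-2,0,-4,0,0,0,2],[-2.5,2,-3,0,0,0,2],[-2.5,4,0,0,0,0,2],[-2.5,4,0,0,0,0,2],[-2.5,4,0,0,0,0,2]]]' >/dev/null; python3 d.py .469 -.0345 .113; python3 -m creep '[[[-1.2,4,0,0,0,0,2],[0,1.5,0,0,0,0,2],[0,0,0,0,0,0,2],[0,0,0,0,0,0,2]]]' >/dev/null; python3 d.py .469 -.0345 .113
```

```text
t 32.05 pos [0.485 0.028 0.275] F [ 1.447 -2.238 -2.166] w 3.2582439033168593
rot [-0.003  0.003  0.014] shift now [-1.675  6.27  16.208] after rot [-1.633  6.243 16.222]
t 32.45 pos [ 0.468 -0.035  0.275] F [ 0.213  0.885 -1.327] w 3.251600599665833
rot [0.001 0.006 0.003] shift now [ 0.239 -0.116 16.162] after rot [ 0.137 -0.1   16.163]
```

```bash
python3 -m creep '[[[0,0,2,0,0.005,0,2],[0,0,3,0,0,0,2],[0,0,3,0,0,0,2],[0,0,2,0,0,0,2],[0,0,0,0,0,0,2],[0,0,0,0,0,0,2]]]' >/dev/null; python3 d.py .469 -.0345 .113
```

```text
t 33.05 pos [ 0.471 -0.025  0.172] F [ 0.689 -0.505 -1.021] w 3.2304741392542615
rot [-0.004 -0.002  0.019] shift now [-0.204  1.01   5.918] after rot [-0.174  0.991  5.922]
```

```bash
python3 -m creep '[[[-0.2,1,0.3,-0.004,0,0.018,2],[-0.1,0.4,1.5,0,0,0,2],[0,0,1.5,0,0,0,2],[0,0,0.7,0,0,0,2],[0,0,0,0,0,0,2],[0,0,0,0,0,0,2]]]' >/dev/null; python3 d.py .469 -.0345 .113
```

```text
t 33.65 pos [ 0.474 -0.04   0.137] F [ 0.584 -0.045 -1.493] w 3.256844544475663
rot [ 0.003 -0.015 -0.001] shift now [-0.5   -0.552  2.406] after rot [-0.464 -0.546  2.414]
```

```bash
python3 -m creep '[[[-0.5,-0.5,0.5,0,-0.012,0,2],[-0.2,-0.1,0.6,0,0,0,2],[-0.1,0,0.5,0,0,0,2],[0,0,0.2,0,0,0,2],[0,0,0,0,0,0,2],[0,0,0,0,0,0,2]]]' >/dev/null; python3 d.py .469 -.0345 .113
```

```text
t 34.25 pos [ 0.466 -0.033  0.119] F [-0.083  0.084 -1.516] w 3.2471812205717736
rot [ 0.003 -0.005 -0.001] shift now [0.277 0.126 0.62 ] after rot [0.28  0.128 0.619]
```

```bash
python3 -m creep '[[[0.2,0.1,0.3,0,-0.005,0,2],[0,0,0.3,0,0,0,2],[0,0,0.2,0,0,0,2],[0,0,0,0,0,0,2],[0,0,0,0,0,0,2]]]' >/dev/null; python3 d.py .469 -.0345 .113
```

```text
t 34.75 pos [ 0.471 -0.035  0.113] F [-0.255 -0.296 -2.267] w 3.2566089310611823
rot [ 0.003 -0.004 -0.001] shift now [-0.218 -0.019  0.008] after rot [-0.218 -0.019  0.009]
```

```bash
python3 -m creep '[[[-0.15,0,0.15,0,0,0,2],[0,0,0.1,0,0,0,2],[0,0,0.05,0,0,0,3.4],[0,0,0,0,0,0,4.2],[0,0,0,0,0,0,5],[0,0,0,0,0,0,6]]]' >/dev/null;python3 d.py .469 -.0345 .113; python3 -m creep '[[[0,0,-2,0,0,0,6],[0,0,-4,0,0,0,6],[0,0,-5,0,0,0,6],[0,0,-5,0,0,0,6],[0,-2,-5,0,0,0,6],[0,-4,-3,0,0,0,6],[0,0,0,0,0,0,6],[0,0,0,0,0,0,6]]]' >/dev/null; python3 d.py .46 .1 .36
python3 - <<'E'
from h import *
np.set_printoptions(precision=4,suppress=True)
g=wshot('w9.png');gs=get_image('scene');gt=get_image('top')
import math
for n,G in(('wrist',g),('scene',gs),('top',gt)):
    for k,z in(('tallest_mid',.0775),('second_mid',.0645),('third_mid',.0545),('shortest_mid',.0415),('beaker_mid',.03)):
        print(n,k,[(round(r['p'],2),np.round(r['xy']),at(G,r['xy'],z)[:2]) for r in regions_of(G,k)[:2]])
a=cv2.cvtColor(g['pixels'],4);b=cv2.cvtColor(gs['pixels'][120:350,150:410],4)
cv2.imwrite('pics/s4.png',cv2.resize(b,None,fx=2.6,fy=2.6,interpolation=cv2.INTER_CUBIC))
E
```

```text
t 35.35 pos [ 0.472 -0.035  0.113] F [-0.431  0.499 -0.011] w 5.037718098239635
rot [ 0.004 -0.009 -0.002] shift now [-0.301 -0.037 -0.044] after rot [-0.301 -0.038 -0.041]
t 36.15 pos [0.469 0.026 0.355] F [ 0.026 -1.141 -1.166] w 5.99416530676219
rot [ 0.002 -0.004 -0.003] shift now [-0.888 -7.428 -0.536] after rot [-0.864 -7.432 -0.516]
wrist tallest_mid [(0.86, array([322., 175.]), array([ 0.4694, -0.0362])), (0.83, array([163., 247.]), array([0.3603, 0.2024]))]
wrist second_mid [(0.74, array([260., 178.]), array([0.4621, 0.054 ]))]
wrist third_mid [(0.7, array([198., 182.]), array([0.4547, 0.148 ])), (0.36, array([154., 173.]), array([0.4695, 0.2125]))]
wrist shortest_mid [(0.6, array([142., 180.]), array([0.4568, 0.2369]))]
wrist beaker_mid [(0.83, array([269.,  77.]), array([0.6065, 0.039 ]))]
scene tallest_mid [(0.94, array([297., 206.]), array([ 0.4693, -0.0385])), (0.74, array([370., 222.]), array([ 0.3062, -0.0965]))]
scene second_mid [(0.7, array([276., 234.]), array([0.4566, 0.0518]))]
scene third_mid [(0.87, array([250., 264.]), array([0.4466, 0.148 ]))]
scene shortest_mid [(0.56, array([220., 294.]), array([0.4469, 0.2352]))]
scene beaker_mid [(0.61, array([233., 216.]), array([0.6048, 0.0425]))]
top tallest_mid [(0.71, array([176., 267.]), array([0.3331, 0.2367])), (0.57, array([319., 270.]), array([ 0.3324, -0.1257]))]
top second_mid []
top third_mid [(0.51, array([215., 222.]), array([0.4538, 0.1472]))]
top shortest_mid [(0.57, array([183., 221.]), array([0.4576, 0.2336]))]
top beaker_mid [(0.39, array([186., 230.]), array([0.4334, 0.2273]))]
```

View pics/s4.png

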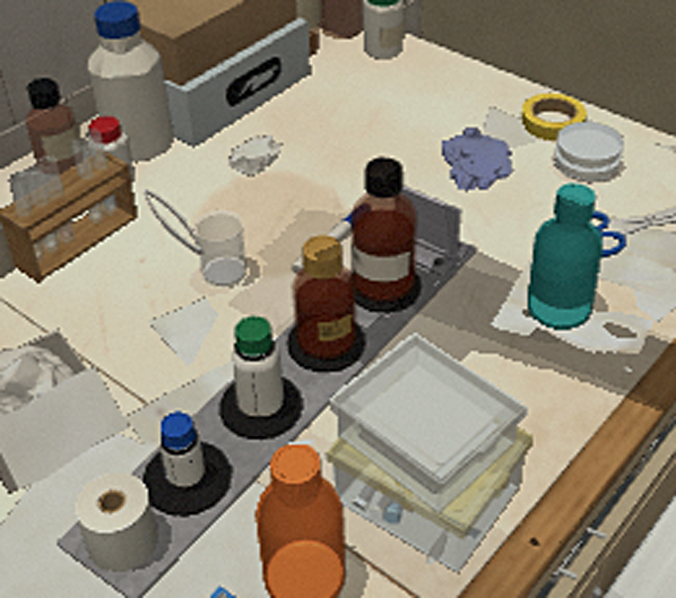

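View pics/w9.png

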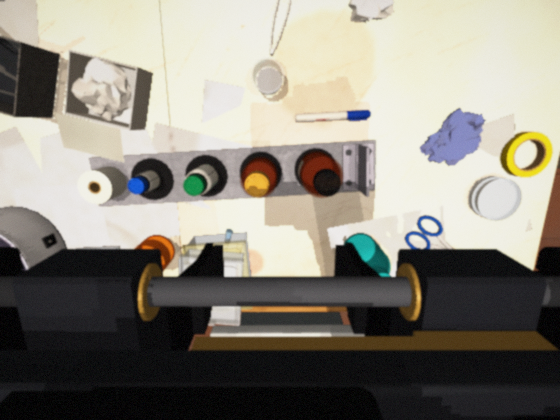

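All four bottles stand upright and released, in the right order, within about 5 mm of the coaster centres by the wrist camera. The beaker has not moved, and the arm is clear.

```bash
python3 -c "
from workcell import *
print(sign_off())"
```

```text
the job is handed in; nothing more can be done
None
```

All four bottles are on the coasters in height order, and I handed the job in at about 36 s of the 104 s. The tallest is next to the steel stop, then the second, the third, and the shortest by the white roll.

- **Final state:** the last pictures show all four upright and let go, with the gripper well above them. The beaker, pen and look-alikes look untouched.
- **Centring:** the wrist camera puts each bottle within about 5 mm of its coaster's centre. The scene camera reads up to about 12 mm off in x for the third bottle, but it already read the bare coasters about 5 mm low. The top camera only found the third and shortest; both agreed to about 5 mm.
- **Beaker:** the wrist and scene cameras put it at about (0.606, 0.04), within about 5 mm of where it started. The top camera's final beaker reading was a false, low-confidence detection on the strip.
- **Failed grip:** the first grip on the second bottle's cap was too high and closed to 2.2 cm. I reopened before lifting and gripped lower, where it held at 3.2 cm.

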